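Press a keyed spindle home in the wheel-drive hub

TASK

Take the red-headed spindle out of the wooden block and push its shaft down into the hub of the potter's wheel drive, turning it until its key slips into the keyway, then keep pushing against the spring in the bore until its collar sits flat on the hub. Finish while still gripping the head and holding the spindle pressed fully home, as if a colleague were about to tighten the set screw: do not let go. Leave the grey-headed spare in its hole and the vase, glaze jar and tin where they stand.

Things in the scene. Friction and masses are not known exactly. Their poses are not given: they have to be found in the camera images.
- spindle_grip (a point): centre of the red square head (26 x 26 mm, 46 mm tall, sides along its x and y) of the keyed spindle, upright in one of the block's two holes (which one varies). z up along the shaft, x towards the key; yellow stripes on collar and head top point to the key. 0.24 to 0.38 kg. The collar (50 mm diameter, 6 mm thick) has its underside 29 mm below this point and rests on the block
- spindle_tip (a point): lower end of the spindle's steel shaft, on its axis, 74 mm below the head's centre and 45 mm below the collar's underside; same axes. Shaft 20 mm diameter, its last 9 mm tapering to 12 mm. Hidden in the block at first; lifting 45 mm clears the block
- spindle_key (a point): lower outer edge of the brass key, a bar 8 mm wide standing 5.5 mm proud of the shaft on its +x side, from 14 to 38 mm above the tip (60 to 36 mm below the head's centre); this point is 15.5 mm from the axis. Same axes as the head
- hub_mouth (a point): centre of the bore's mouth in the flat top face (85 mm above the table) of the 72 mm wide steel pulley hub on the green base of the wheel drive. z up; x points to the grey motor on the base. Bore 22.4 mm wide with one keyway, 11 mm wide, reaching 17 mm from the axis, open at the top. Keyway angle not reported: anywhere within 0.5 rad either side of this x axis, to be seen or felt
- bore_seat (a point): where the shaft's tip is when home: on the bore's axis, 45 mm below the mouth (collar on the hub). The braked hub stays put. If key and keyway differ by over about 0.1 rad the key stops on the hub's face, shaft 14 mm deep; once they agree it drops freely. From 35 mm deep a spring plunger pushes back, 3 N rising to 11 N when home; left alone the spindle rises 9 to 10 mm
- rack: the wooden block, 75 x 200 x 60 mm, origin under its centre, z up; two 34 mm square holes 55 mm either side of its centre along its y axis hold the two spindles
- spare_grip (a point): centre of the grey square head of the spare spindle (same sizes, but no key and no yellow stripes), in the other hole; leave it
- vase_mid (a point): centre of the terracotta vase, 100 mm wide, 150 mm tall; leave it
- glaze_mid (a point): centre of the blue glaze jar, 64 mm wide, 85 mm tall; leave it
- tin_mid (a point): centre of the small open metal tin, 56 mm wide, 30 mm tall; leave it
Things that resemble listed ones, but are neither listed nor needed, are in the scene too. Of the things that look like the part that bears spare_grip, the smallest one is meant. Of the things like the part that bears spindle_grip, leave any that is orange; of the rest the smaller one is meant.

How it is judged:
By the outcome, as a careful person would: the job done as asked, in the order asked, and still so for the second after the job is handed in, while the arm keeps its last pose, push and grip.
It also fails if it takes over 45 s, if anything falls off the work surface, if the arm or the gripper's body presses on something with over 40 N, if the wrist force passes 120 N, or if a joint passes its speed limit or range.

ROBOT

A 7-joint arm with a two-finger parallel gripper is mounted at the origin on the work surface. World frame = base frame: x ahead of the robot, y to its left, z up, the work surface at z = 0. Lengths are in m, angles in rad, forces in N, time in s.
With the tool pointing down it reaches from about 0.425 to 0.875 m from the base axis. Payload 4.7 kg.
Tool frame: the origin (TCP) lies at the centre of the arm's flange, where the gripper is bolted on; the fingertips stand 173 mm ahead of it and the grasp point (between the pads) lies 155 mm ahead of it; z points along the fingers, x is the direction in which the jaws open and shut, and the axes are right-handed (so a half turn about z gives the same grasp; the last joint's range is limited). The gripper opens to 85 mm and grips with 20 to 120 N. Pads are 22 mm wide; open, the fingers measure 114 mm over their backs; the gripper's body (76 mm by 85 mm) begins 54 mm behind the grasp point. The pads swing forward as they close: fully open they stand 13 mm farther back than shut.
Start: joints at [1.341, 0.321, -0.07, 1.45, 0.023, 1.371, -0.057], TCP at [0.157, -0.631, 0.405] pointing down, gripper open.
Joint ranges: [-2.86, 2.86], [-0.3, 2.09], [-1.38, 1.24], [0.06, 2.45], [-1.56, 4.7], [0.09, 2.05], [-2.69, 2.69]. Speed limits (rad/s): [2.57, 2.57, 3.14, 3.14, 3.14, 3.14, 3.14].

INTERFACE

Orientations are given as a unit quaternion [x, y, z, w].
In Python, from bench import manip gives the robot as it stands. The module is installed in compiled form; this text tells all that it offers.
- The arm moves only by the tool play_rows, never from a script. Its argument "targets" is one flat list of numbers, 6 for each row, row after row: the shift along the tool's x, y, z in mm, then the turn, a rotation vector about the tool's x, y, z in rad. In form: [dx, dy, dz, rx, ry, rz, dx, dy, dz, rx, ry, rz, ...]. A call has 1 to 20 rows; each row shifts and turns the commanded pose from where the row before left it, along the tool's axes as they then stand; what a row does not reach is not made up. A row lasts 1/8 s, in which the tool goes at most 62.5 mm and 10.7 degrees, less where a joint would pass 70% of its speed; a pose out of reach is approached as far as the arm can. A call with a gripper value outside its range is refused whole. "hand" is the finger opening in mm, from 0 to 85.4, set as the call begins (left out, the last holds). The fingers move at their own pace and stop on an object; "squeeze" is the grip in N (left out, the last holds). Time passes only in rows, so rows that do not move let the fingers close. It gives the time, the measured TCP pose, the force and the opening at its end, in the units of the state.
- manip.get_state(): the state, without advancing time (a new reading comes with each control period).
- manip.read_camera(name): name is "side" or "top"; returns a dict with "color" (420x560x3 uint8, red, green, blue), "K" (3x3 intrinsics, pixels), "cam_to_world" (4x4, takes a point from camera to world coordinates). Camera axes: x right, y down, z forward; pixel columns grow to the right and rows downward; lengths in m; the calibration is good to about 2 mm. A picture is of the moment at which its call begins. There is no depth.
- manip.hand_in(): hands the job in, once; it reports no verdict.
Trained networks look in the newest picture that a camera, given by its name, has taken for a name from the list of things; names that differ only in an ending like _2 or _b are one class to them, and where a whole thing is asked for, a point or a joint stands for the part that bears it (a point fixed in the world has none). Each returns a list of dicts, best first, with "conf" (0 to 1); they miss things now and then, are a little off and sometimes report something else, mostly with a low value. They report only what shows in the picture. A call takes as long as a camera call. They do not tell look-alikes from the thing itself.
- manip.boxes_of(camera, label): "centre" ([x, y, z] in m, in the coordinates of the camera as it stood for that picture, good to about 4 mm: the middle of the surface that is visible of it).
The state is a dict: "time": time; "qpos": joint angles; "qd": joint speeds; "joint_efforts": joint torques, N m; "tool_pos": TCP position; "tcp_rot": TCP orientation; "wrist_force": force on the tool from outside, world axes, zero at the start; "moment": the same for the moment, N m; "gripper_width": finger opening in m.
Only numpy, scipy, OpenCV 4.12 (cv2) and the standard library are available. Lean on these libraries where they do the work, as an engineer would, in place of code of your own. Each camera call takes 0.05 s, during which the arm holds its last target.

## Working session

There is one attempt and no reset: what is moved stays moved. The work goes in short steps, Python scripts to look and compute and a tool call to move; the robot and the scene stay as the last step left them, time stands still between calls to the robot, and variables do not carry over. Pictures are saved under pics/ and viewed, and the job is handed in when it is done.

Besides the shell and the picture viewer there is one more tool, called after "Call:" as name(argument=value, ...) on one line, values as JSON. play_rows: Moves the arm, as the interface text tells. Its arguments: {"type":"object","properties":{"targets":{"type":"array","items":{"type":"number"}},"hand":{"type":"number"},"squeeze":{"type":"number"}},"required":["targets"]}

```bash
mkdir -p pics
cat > h.py <<'E'
from bench import manip
import numpy as np, cv2
def snap(cam,name):
    d=manip.read_camera(cam); cv2.imwrite('pics/'+name,cv2.cvtColor(d['color'],cv2.COLOR_RGB2BGR)); return d
def find(cam,d,labels):
    T=np.array(d['cam_to_world']);K=np.array(d['K'])
    for l in labels:
        for b in manip.boxes_of(cam,l):
            c=np.array(b['centre']);p=K@c;p=p[:2]/p[2];w=T[:3,:3]@c+T[:3,3]
            print(cam,l,round(b['conf'],2),'px',p.round(0),'w',w.round(4))
def proj(d,w):
    T=np.array(d['cam_to_world']);K=np.array(d['K']);c=T[:3,:3].T@(np.array(w)-T[:3,3]);p=K@c;return p[:2]/p[2]
def ray(d,px,z):
    T=np.array(d['cam_to_world']);K=np.array(d['K']);r=T[:3,:3]@np.linalg.solve(K,[px[0],px[1],1]);o=T[:3,3];return o+r*(z-o[2])/r[2]
E
python3 - <<'E'
from h import *
for c in ['top','side']:
    d=snap(c,c+'0.png'); T=d['cam_to_world'];print(np.array(T).round(3).tolist(),np.array(d['K']).tolist())
    find(c,d,['spindle_grip','hub_mouth','rack','spare_grip','vase_mid','glaze_mid','tin_mid'])
s=manip.get_state();print(s)
E
```

```text
[[-0.006, -0.991, 0.132, 0.369], [-1.0, 0.006, 0.003, 0.121], [-0.004, -0.131, -0.991, 1.31], [0.0, 0.0, 0.0, 1.0]] [[487.37073018352646, 0.0, 279.60365275198916], [0.0, 487.37073018352646, 210.23617008463359], [0.0, 0.0, 1.0]]
top spindle_grip 0.83 px [313. 227.] w [0.4922 0.0389 0.0501]
top spindle_grip 0.76 px [269. 269.] w [0.3836 0.1536 0.0651]
top spindle_grip 0.67 px [270. 201.] w [0.5572 0.1485 0.0658]
top rack 0.56 px [249. 206.] w [0.5463 0.2038 0.0606]
top rack 0.28 px [272. 201.] w [0.5566 0.1443 0.0682]
top spare_grip 0.88 px [183. 208.] w [0.5386 0.3712 0.0834]
top spare_grip 0.64 px [231. 207.] w [0.5433 0.2493 0.0717]
top spare_grip 0.55 px [229. 250.] w [0.4322 0.2537 0.0733]
top vase_mid 0.65 px [130. 274.] w [0.3717 0.479  0.1528]
top glaze_mid 0.88 px [302. 149.] w [0.6895 0.0672 0.0866]
top tin_mid 0.66 px [322. 269.] w [0.3832 0.0132 0.0053]
[[-0.89, -0.225, 0.398, -0.007], [-0.457, 0.437, -0.775, 1.156], [0.0, -0.871, -0.491, 0.74], [0.0, 0.0, 0.0, 1.0]] [[506.03383614428844, 0.0, 273.4113470387416], [0.0, 506.03383614428844, 215.04236830785712], [0.0, 0.0, 1.0
[... 669 characters left out ...]

{'time': 0.8, 'qpos': array([ 1.34109231,  0.32095521, -0.0701269 ,  1.45050896,  0.02257925,
        1.37079746, -0.05687252]), 'qd': array([-0.00064577,  0.00026179, -0.00011869,  0.00045219, -0.00152938,
        0.0017298 ,  0.00053586]), 'joint_efforts': array([-2.83989848e-04, -4.93330479e+01, -3.81571809e-01, -3.14563787e+01,
        1.32482458e-02,  1.13327871e-03,  9.96637311e-06]), 'tool_pos': array([ 0.15690829, -0.63077241,  0.40477334]), 'tcp_rot': array([ 7.87864825e-01, -6.15848207e-01,  4.13701073e-05,  4.25775798e-05]), 'wrist_force': array([-0.23292122, -0.24747061,  0.3097632 ]), 'moment': array([ 0.01086286,  0.04535055, -0.03091727]), 'gripper_width': 0.0854222971973377}
```

View pics/top0.png

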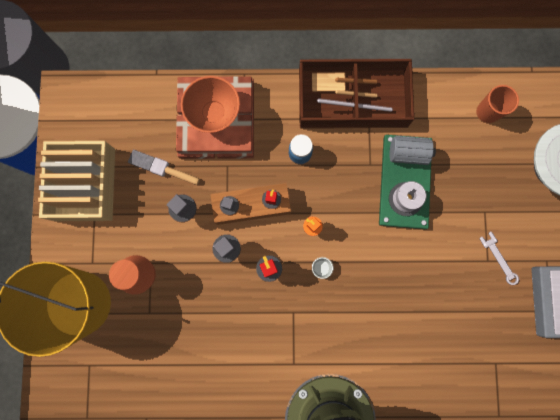

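View pics/side0.png

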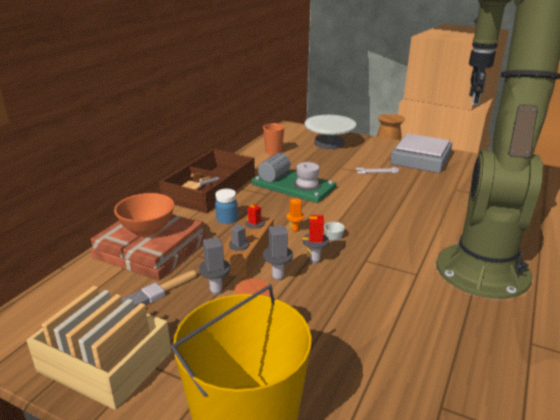

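Run:
```python
import cv2
a=cv2.imread('pics/top0.png')[170:300,165:345];b=cv2.imread('pics/side0.png')[170:300,190:370]
cv2.imwrite('pics/crops0.png',cv2.resize(cv2.vconcat([a[:, :],b]) if 0 else cv2.hconcat([a,b]),(792,286),interpolation=cv2.INTER_CUBIC))
cv2.imwrite('pics/cropA.png',cv2.resize(a,None,fx=4,fy=4,interpolation=cv2.INTER_CUBIC))
cv2.imwrite('pics/cropB.png',cv2.resize(b,None,fx=4,fy=4,interpolation=cv2.INTER_CUBIC))
```

```text
(no output)
```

View pics/cropA.png

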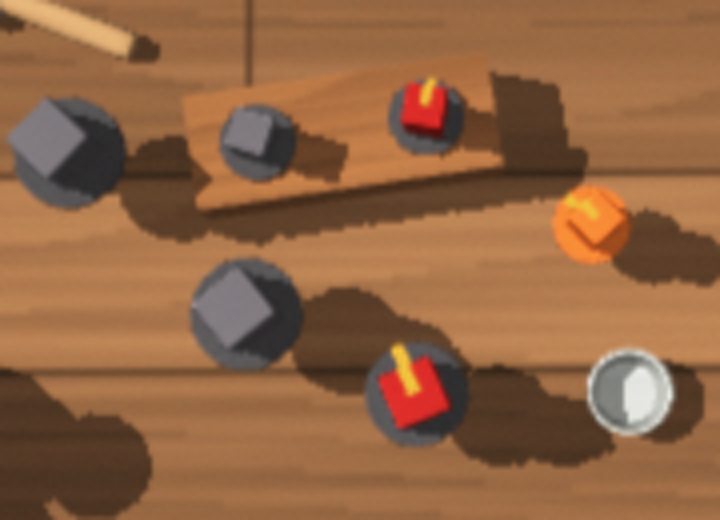

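View pics/cropB.png

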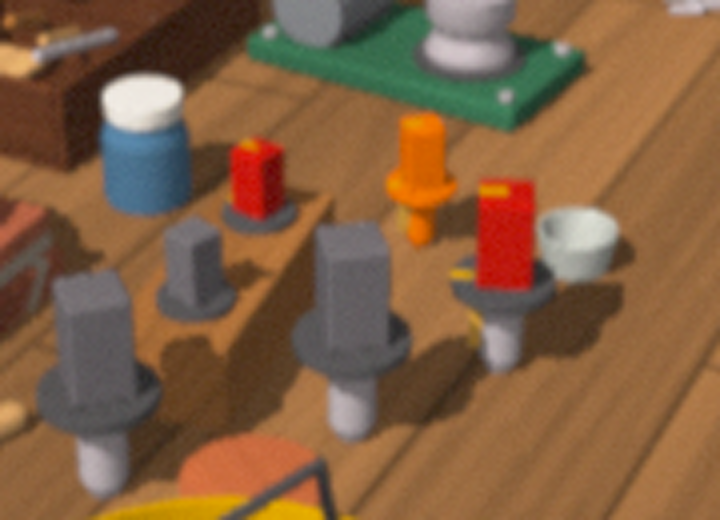

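The red heads and their look-alike are, in top-view pixels: small red in the block (271,199), larger red standing loose (268,268), and orange (313,227). By the description I want the one in the block at (271,199), and the crop confirms it is the smaller red one, seated in the block. Next I'll measure the head and the hub closely.

Run:
```python
from h import *
import time
# average several
acc=[]
d=manip.read_camera('top'); im=d['color'].astype(np.uint8)
hsv=cv2.cvtColor(im,cv2.COLOR_RGB2HSV)
sub=hsv[185:215,255:290]
red=((hsv[...,0]<6)|(hsv[...,0]>174))&(hsv[...,1]>190)&(hsv[...,2]>90)
yel=(hsv[...,0]>17)&(hsv[...,0]<32)&(hsv[...,1]>150)&(hsv[...,2]>150)
for n,m in [('red',red),('yel',yel)]:
    mm=np.zeros(m.shape,bool);mm[185:215,255:290]=m[185:215,255:290]
    ys,xs=np.nonzero(mm);print(n,len(xs),xs.mean(),ys.mean(),xs.min(),xs.max(),ys.min(),ys.max())
a=im[183:215,250:300];cv2.imwrite('pics/h1.png',cv2.cvtColor(cv2.resize(a,None,fx=16,fy=16,interpolation=cv2.INTER_NEAREST),cv2.COLOR_RGB2BGR))
a=im[130:232,375:437];cv2.imwrite('pics/h2.png',cv2.cvtColor(cv2.resize(a,None,fx=5.8,fy=5.8,interpolation=cv2.INTER_CUBIC),cv2.COLOR_RGB2BGR))
a=im[180:220,385:435];cv2.imwrite('pics/h3.png',cv2.cvtColor(cv2.resize(a,None,fx=14,fy=14,interpolation=cv2.INTER_CUBIC),cv2.COLOR_RGB2BGR))
d=manip.read_camera('side');a=d['color'][150:205,245:345];cv2.imwrite('pics/h4.png',cv2.cvtColor(cv2.resize(a,None,fx=8,fy=8,interpolation=cv2.INTER_CUBIC),cv2.COLOR_RGB2BGR))
```

```text
red 91 270.86813186813185 197.04395604395606 266 276 191 202
yel 10 271.5 191.8 271 273 190 195
```

View pics/h1.png

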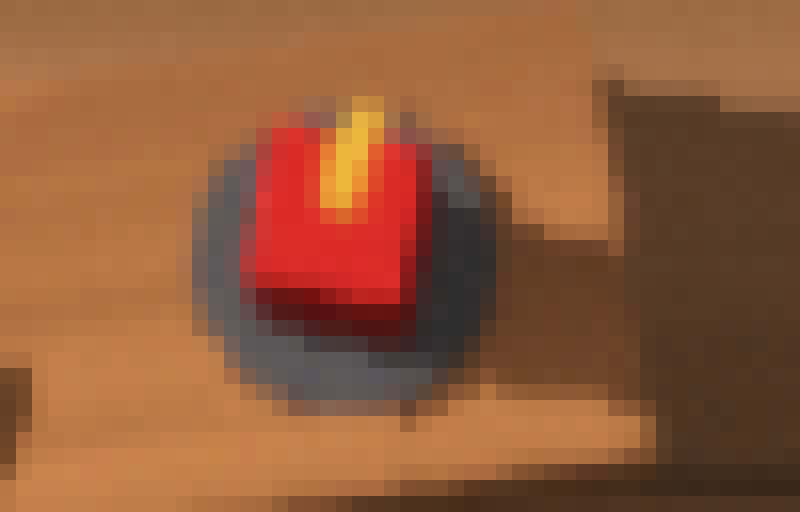

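View pics/h2.png

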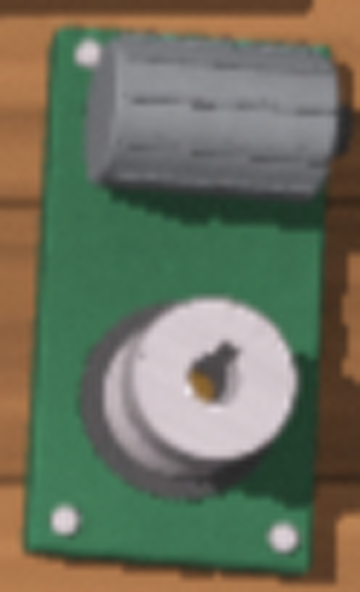

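View pics/h3.png

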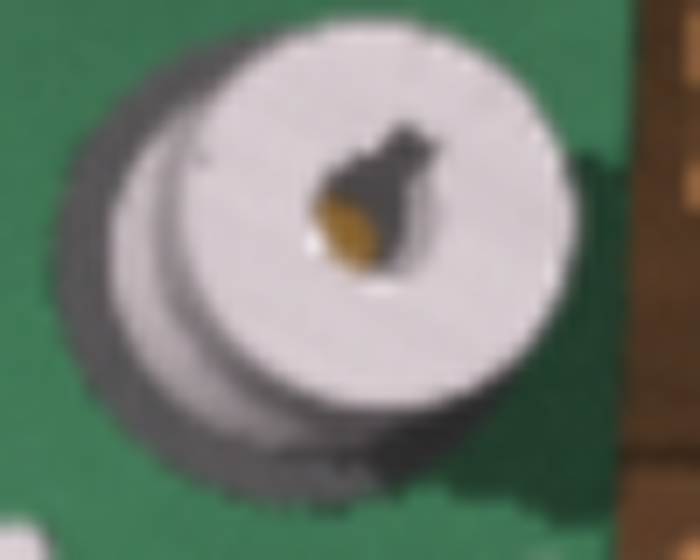

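View pics/h4.png

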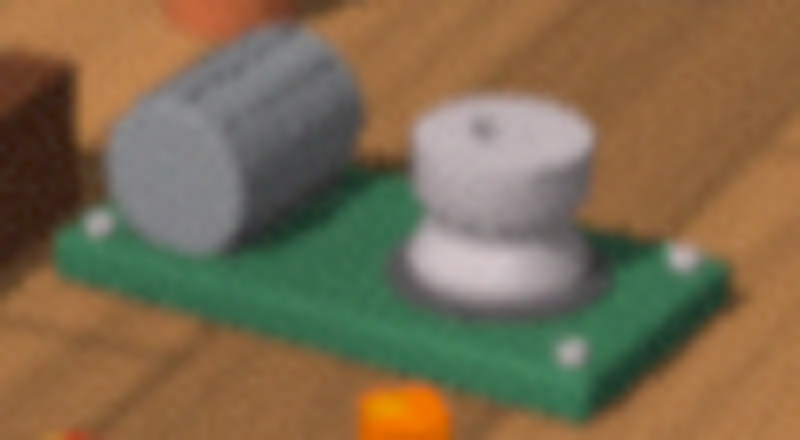

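Run:
```python
from h import *
from scipy.optimize import least_squares
d=manip.read_camera('top')
P=lambda X,Y,s,ox,oy:np.array([ox+X/s-.5,oy+Y/s-.5])
# head
cor=[P(*c,16,250,183) for c in [(270,120),(428,141),(405,303),(240,286)]]
w=np.array([ray(d,c,0.112) for c in cor]);print(w.round(4),w.mean(0).round(4))
e=[w[0]-w[3],w[1]-w[2]];print([np.arctan2(v[1],v[0]) for v in e]); e=[w[0]-w[1],w[3]-w[2]];print([np.arctan2(v[1],v[0])-np.pi/2 for v in e],[np.linalg.norm(w[i]-w[i-1]) for i in range(4)])
a,b=ray(d,P(343,207,16,250,183),.1125),ray(d,P(370,98,16,250,183),.1125);print('stripe',np.arctan2(*(b-a)[1::-1]),np.linalg.norm(b-a))
# collar circle (z .066)
c=[ray(d,P(*p,16,250,183),.066) for p in [(192,255),(497,255),(345,410)]];print('collar',np.round(c,4))
# hub
H=[ray(d,P(*p,14,385,180),.085) for p in [(180,214),(580,214),(380,17),(380,411)]];print(np.round(H,4),np.mean(H,0))
k=ray(d,P(423,137,14,385,180),.085);h=np.mean(H,0);print('key',np.arctan2(*(k-h)[1::-1]),np.linalg.norm(k-h))
# overlay
def over(hx,hy,yk,sx,sy,ys):
    im=cv2.cvtColor(d['color'],cv2.COLOR_RGB2BGR);o=[]
    def draw(pts,z,x0,y0,x1,y1,s,img,col):
        q=np.array([(proj(d,(p[0],p[1],z))-[x0,y0]+.5)*s for p in pts]);cv2.polylines(img,[np.int32(q*16)],True,col,1,cv2.LINE_AA,4)
    A=cv2.resize(im[180:220,385:435],None,fx=8,fy=8,interpolation=cv2.INTER_CUBIC)
    t=np.linspace(0,2*np.pi,60)
    draw([(hx+.036*np.cos(u),hy+.036*np.sin(u)) for u in t],.085,385,180,0,0,8,A,(0,0,255))
    R=lambda x,y,th:(np.cos(th)*x-np.sin(th)*y,np.sin(th)*x+np.cos(th)*y)
    c0=np.arcsin(5.5/11.2);b=[(11.2e-3*np.cos(u),11.2e-3*np.sin(u)) for u in np.linspace(c0,2*np.pi-c0,40)]+[(.017,-.0055),(.017,.0055)]
    draw([(hx+R(*p,yk)[0],hy+R(*p,yk)[1]) for p in b],.085,385,180,0,0,8,A,(0,200,0))
    B=cv2.resize(im[180:220,245:295],None,fx=8,fy=8,interpolation=cv2.INTER_CUBIC)
    for z in (.112,.066): draw([(sx+R(*p,ys)[0],sy+R(*p,ys)[1]) for p in [(.013,.013),(.013,-.013),(-.013,-.013),(-.013,.013)]],z,245,180,0,0,8,B,(255,255,0))
    draw([(sx+.025*np.cos(u),sy+.025*np.sin(u)) for u in t],.066,245,180,0,0,8,B,(0,255,0))
    draw([(sx,sy),(sx+R(.013,0,ys)[0],sy+R(.013,0,ys)[1])],.112,245,180,0,0,8,B,(255,0,0))
    cv2.imwrite('pics/ov.png',cv2.hconcat([A,B]))
over(h[0],h[1],np.arctan2(*(k-h)[1::-1]),w.mean(0)[0],w.mean(0)[1],-.16)
```

```text
[[0.5787 0.1575 0.112 ]
 [0.5753 0.1329 0.112 ]
 [0.5498 0.1366 0.112 ]
 [0.5526 0.1623 0.112 ]] [0.5641 0.1473 0.112 ]
[np.float64(-0.17888931445787978), np.float64(-0.1442371048658049)]
[np.float64(-0.14060294556343478), np.float64(-0.11037199791338859)] [np.float64(0.026572361406045113), np.float64(0.02486346535574543), np.float64(0.02577325812333803), np.float64(0.02579870008661567)]
stripe -0.24369849836780968 0.017706599663975565
collar [[0.5648 0.1716 0.066 ]
 [0.5644 0.1223 0.066 ]
 [0.5393 0.147  0.066 ]]
[[ 0.5689 -0.175   0.085 ]
 [ 0.5684 -0.2476  0.085 ]
 [ 0.6051 -0.2128  0.085 ]
 [ 0.5325 -0.2098  0.085 ]] [ 0.56872372 -0.21127303  0.085     ]
key -0.5385458591254488 0.01639290652548278
```

View pics/ov.png

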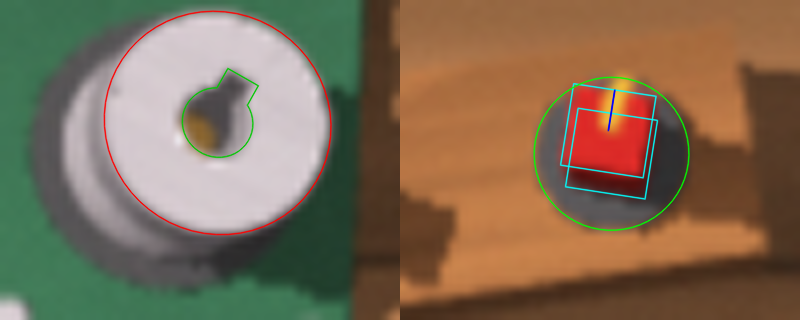

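The overlay fits well. The spindle is at about (0.564, 0.147) with yaw −0.16. The hub is at (0.5687, −0.2113) with the keyway at about −0.54. Now I'll travel above the clutter to the spindle.

Call:
play_rows(targets=[-16.8,-41.9,0,0,0,0,-16.8,-41.9,0,0,0,0,-16.8,-41.9,0,0,0,0,-16.8,-41.9,0,0,0,0,-16.8,-41.9,0,0,0,0,-16.8,-41.9,0,0,0,0,-16.8,-41.9,0,0,0,0,-16.8,-41.9,0,0,0,0,-47.5,-22.5,0,0,0,0,-47.5,-22.5,0,0,0,0,-47.5,-22.5,0,0,0,0,-47.5,-22.5,0,0,0,0,-47.5,-22.5,0,0,0,0,-47.5,-22.5,0,0,0,0,-47.5,-22.5,0,0,0,0,-47.5,-22.5,0,0,0,0,-47.5,-22.5,0,0,0,0,-47.5,-22.5,0,0,0,0], hand=85)

```text
time: 3.2
tool_pos: [0.5535, 0.0973, 0.405]
tcp_rot: [0.788, -0.616, 0.001, -0.0]
wrist_force: [0.4, -1.3, -0.1]
gripper_width: 0.0849
```

Call:
play_rows(targets=[0,0,0,0,0,-0.1667,0,0,0,0,0,-0.1667,0,0,0,0,0,-0.1667,0,0,0,0,0,-0.1667,0,0,0,0,0,-0.1667,0,0,0,0,0,-0.1667,0,0,0,0,0,-0.1667,0,0,0,0,0,0,0,0,0,0,0,0])

```text
time: 4.32
tool_pos: [0.5534, 0.0958, 0.4047]
tcp_rot: [0.997, -0.081, 0.0, 0.0]
wrist_force: [0.9, 0.0, 0.4]
gripper_width: 0.0851
```

```bash
cat >> h.py <<'E'
from scipy.spatial.transform import Rotation as Rn
def st():
    s=manip.get_state();R=Rn.from_quat(s['tcp_rot']);M=R.as_matrix()
    print('t',round(s['time'],2),'pos',s['tool_pos'].round(4),'yaw',round(np.arctan2(M[1,0],M[0,0]),4),'z',M[:,2].round(4),'F',s['wrist_force'].round(2),'Mo',s['moment'].round(3),'w',round(s['gripper_width'],4),'q',s['qpos'].round(3))
    return s,M
def goto(x,y,z,yaw):
    s,M=st();Rt=np.array([[np.cos(yaw),np.sin(yaw),0],[np.sin(yaw),-np.cos(yaw),0],[0,0,-1]])
    print('tool delta mm',(M.T@(np.array([x,y,z])-s['tool_pos'])*1e3).round(2),'rot',Rn.from_matrix(M.T@Rt).as_rotvec().round(4))
E
python3 - <<'E'
from h import *
goto(.5641,.1473,.30,-.16)
E
```

```text
t 4.33 pos [0.5534 0.0958 0.4047] yaw -0.1629 z [ 1.e-04 -1.e-04 -1.e+00] F [0.93 0.   0.37] Mo [-0.002 -0.018 -0.037] w 0.0851 q [ 0.482  0.207 -0.794  1.652  0.151  1.346 -0.498]
tool delta mm [  2.19 -52.59 104.7 ] rot [ 0.0001 -0.0001 -0.0029]
```

Call:
play_rows(targets=[0.5,-13,26,0,0,0,0.5,-13,26,0,0,0,0.6,-13,26,0,0,0,0.6,-13.6,26,0,0,0.003,0,0,0,0,0,0])

```text
time: 4.95
tool_pos: [0.563, 0.1481, 0.2988]
tcp_rot: [0.997, -0.081, -0.002, 0.0]
wrist_force: [-0.4, 0.1, -0.1]
gripper_width: 0.0849
```

Run:
```python
from h import *
goto(.5641,.1473,.245,-.16)
snap('side','s1.png');a=cv2.imread('pics/s1.png')[130:290,180:340];cv2.imwrite('pics/s1c.png',cv2.resize(a,None,fx=3.7,fy=3.7,interpolation=cv2.INTER_CUBIC))
```

```text
t 4.95 pos [0.563  0.1481 0.2988] yaw -0.1624 z [-0.0042  0.     -1.    ] F [-0.4   0.12 -0.09] Mo [-0.005  0.014  0.013] w 0.0849 q [ 0.356  0.354 -0.786  1.73   0.267  1.173 -0.668]
tool delta mm [ 1.42  0.62 53.84] rot [ 0.0007  0.0041 -0.0024]
```

View pics/s1c.png

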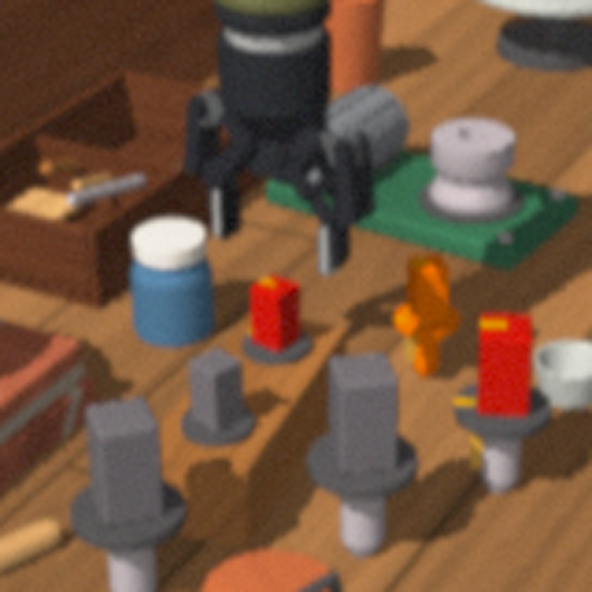

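The open gripper is centred over the small red head in the block, at crop pixel (275,310). I'll descend and close.

Call:
play_rows(targets=[0.3,0.3,10,0,0,0,0,0,10,0,0,0,0,0,10,0,0,0,0,0,10,0,0,0,0,0,7,0,0,0,0,0,7,0,0,0,0,0,0,0,0,0])

```text
time: 5.88
tool_pos: [0.564, 0.147, 0.2461]
tcp_rot: [0.997, -0.081, -0.001, 0.0]
wrist_force: [0.9, -0.6, -0.5]
gripper_width: 0.0848
```

Run:
```python
from h import *
goto(.5641,.1473,.245,-.16)
```

```text
t 5.88 pos [0.564  0.147  0.2461] yaw -0.163 z [-1.1e-03 -2.0e-04 -1.0e+00] F [ 0.89 -0.64 -0.46] Mo [-0.001  0.    -0.039] w 0.0848 q [ 0.332  0.413 -0.761  1.778  0.319  1.08  -0.703]
tool delta mm [ 0.06 -0.32  1.05] rot [ 0.0004  0.0011 -0.003 ]
```

Call:
play_rows(targets=[0,0,0,0,0,0,0,0,0,0,0,0,0,0,0,0,0,0,0,0,0,0,0,0,0,0,0,0,0,0,0,0,0,0,0,0,0,0,0,0,0,0,0,0,0,0,0,0], hand=0, squeeze=80)

```text
time: 6.88
tool_pos: [0.5646, 0.1471, 0.2472]
tcp_rot: [0.997, -0.082, 0.001, -0.0]
wrist_force: [1.4, 0.6, 6.0]
gripper_width: 0.0251
```

Run:
```python
from h import *
st()
```

```text
t 6.88 pos [0.5646 0.1471 0.2472] yaw -0.1632 z [ 0.0013  0.     -1.    ] F [1.38 0.58 5.99] Mo [-0.035 -0.246  0.012] w 0.0251 q [ 0.332  0.412 -0.762  1.776  0.319  1.08  -0.703]
```

Call:
play_rows(targets=[0,0,-5,0,0,0,0,0,-10,0,0,0,0,0,-10,0,0,0,0,0,-15,0,0,0,0,0,-15,0,0,0,0,0,-20,0,0,0,0,0,-20,0,0,0,0,0,-20,0,0,0,0,0,0,0,0,0,0,0,0,0,0,0])

```text
time: 8.12
tool_pos: [0.564, 0.1469, 0.3612]
tcp_rot: [0.997, -0.082, -0.0, 0.0]
wrist_force: [0.4, -0.2, -4.8]
gripper_width: 0.0253
```

Run:
```python
from h import *
goto(.5687,-.2113,.365,-.54)
for c,(y,x) in dict(top=(160,220),side=(100,190)).items():
    d=snap(c,c+'2.png');a=cv2.imread('pics/'+c+'2.png')[y:y+120,x:x+130];cv2.imwrite('pics/%s2c.png'%c,cv2.resize(a,None,fx=5,fy=5,interpolation=cv2.INTER_CUBIC))
```

```text
t 8.12 pos [0.564  0.1469 0.3612] yaw -0.1632 z [-9.e-04 -4.e-04 -1.e+00] F [ 0.45 -0.19 -4.76] Mo [ 0.019  0.058 -0.032] w 0.0253 q [ 0.379  0.297 -0.806  1.659  0.222  1.281 -0.632]
tool delta mm [ 62.82 352.65  -3.65] rot [0.0007 0.0007 0.3768]
```

View pics/top2c.png

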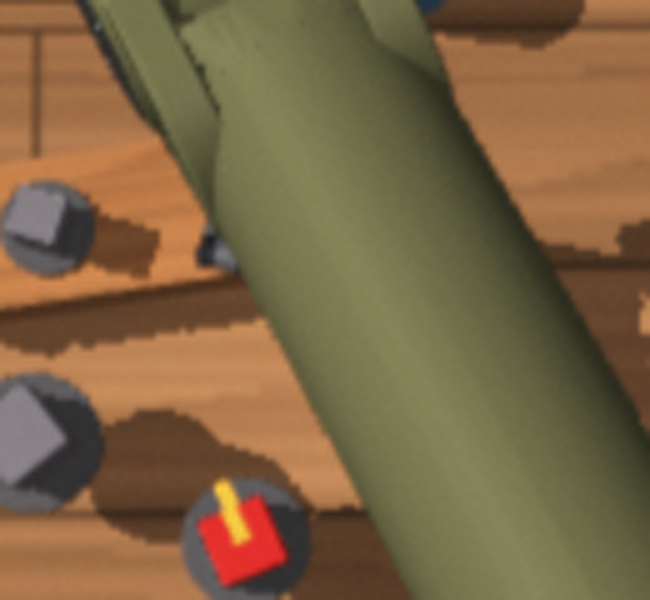

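View pics/side2c.png

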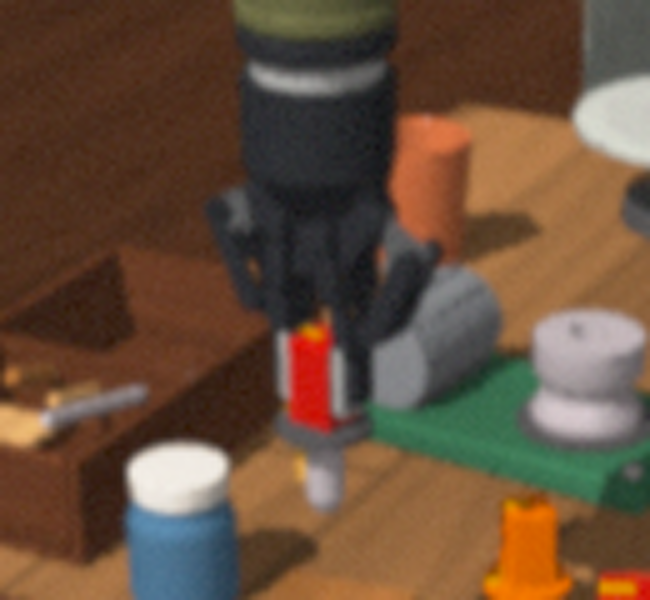

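The spindle is held upright and clear of the block, with its key side at crop pixel (298,465). I'll carry it to above the hub and turn it.

Call:
play_rows(targets=[4,22,0,0,0,0,8,44,0,0,0,0,8,44,0,0,0,0,8,44,0,0,0,0,8,44,0,0,0,0,8,44,0,0,0,0,8,44,0,0,0,0,7,44,0,0,0,0,3.8,22.6,0,0,0,0.09,0,0,0,0,0,0.14,0,0,0,0,0,0.147,0,0,0,0,0,0,0,0,0,0,0,0])

```text
time: 9.85
tool_pos: [0.5689, -0.2109, 0.3611]
tcp_rot: [0.964, -0.265, -0.0, -0.0]
wrist_force: [-0.0, -0.1, -3.5]
gripper_width: 0.0252
```

Run:
```python
from h import *
goto(.5687,-.2113,.33,-.54)
d=snap('side','s3.png')
s=manip.get_state();M=Rn.from_quat(s['tcp_rot']).as_matrix()
im=cv2.imread('pics/s3.png');x0,y0=240,90
a=cv2.resize(im[y0:y0+120,x0:x0+130],None,fx=5,fy=5,interpolation=cv2.INTER_CUBIC)
def draw(pts,col):
    q=np.array([(proj(d,p)-[x0,y0]+.5)*5 for p in pts]);cv2.polylines(a,[np.int32(q*16)],True,col,1,cv2.LINE_AA,4)
t=np.linspace(0,2*np.pi,40)
H=np.array([.5687,-.2113,.085])
draw([H+[.036*np.cos(u),.036*np.sin(u),0] for u in t],(0,0,255))
T=lambda x,y,z:s['tool_pos']+M@np.array([x,y,z])
for z in (.158+.029,.158+.023): draw([T(.025*np.cos(u),.025*np.sin(u),z) for u in t],(0,255,0))
draw([T(.010*np.cos(u),.010*np.sin(u),.158+.065) for u in t],(255,255,0))
draw([T(.006*np.cos(u),.006*np.sin(u),.158+.074) for u in t],(255,255,0))
draw([T(x*.013,y*.013,.158-.023) for x,y in [(1,1),(1,-1),(-1,-1),(-1,1)]],(255,0,255))
cv2.imwrite('pics/s3c.png',a)
```

```text
t 9.85 pos [ 0.5689 -0.2109  0.3611] yaw -0.5373 z [-9.e-04  4.e-04 -1.e+00] F [-0.04 -0.15 -3.5 ] Mo [-0.019  0.037 -0.005] w 0.0252 q [ 0.783  0.304 -0.57   1.606  0.169  1.282 -0.352]
tool delta mm [ 0.11  0.44 31.14] rot [0.0001 0.0009 0.0027]
```

View pics/s3c.png

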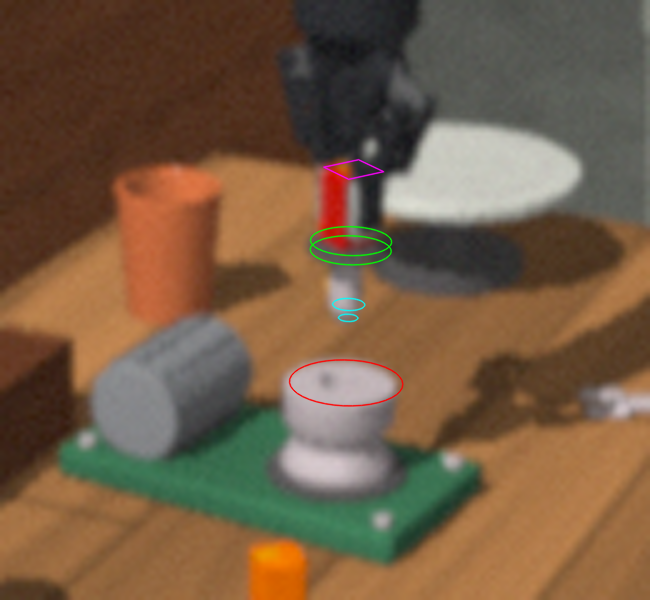

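The side view has both the hub and the spindle drawn about 1 px from where they appear, by nearly the same amount, so they agree with each other to under 1 mm. Lowering now.

Call:
play_rows(targets=[0.1,0.4,8,0,0,0,0,0,10,0,0,0,0,0,10,0,0,0,0,0,8,0,0,0,0,0,5,0,0,0,0,0,3,0,0,0,0,0,3,0,0,0,0,0,3,0,0,0,0,0,0,0,0,0])

```text
time: 11.02
tool_pos: [0.5687, -0.2115, 0.3115]
tcp_rot: [0.964, -0.267, -0.0, 0.0]
wrist_force: [-0.4, -0.7, -3.5]
gripper_width: 0.0252
```

Run:
```python
from h import *
goto(.5687,-.2113,.33,-.54)
```

```text
t 11.03 pos [ 0.5687 -0.2115  0.3115] yaw -0.5401 z [-3.e-04 -0.e+00 -1.e+00] F [-0.45 -0.67 -3.48] Mo [0.017 0.022 0.063] w 0.0252 q [ 0.775  0.343 -0.561  1.663  0.194  1.192 -0.372]
tool delta mm [ -0.13  -0.11 -18.45] rot [ 0.0002  0.0002 -0.0001]
```

Call:
play_rows(targets=[0,0,2,0,0,0,0,0,2,0,0,0,0,0,2,0,0,0,0,0,2,0,0,0,0,0,0,0,0,0])

```text
time: 11.65
tool_pos: [0.5691, -0.2114, 0.3036]
tcp_rot: [0.964, -0.267, 0.0, -0.0]
wrist_force: [2.7, -0.5, -3.5]
gripper_width: 0.0252
```

Call:
play_rows(targets=[0,0,1.5,0,0,0,0,0,1.5,0,0,0,0,0,1.5,0,0,0,0,0,0,0,0,0])

```text
time: 12.15
tool_pos: [0.5691, -0.2114, 0.2992]
tcp_rot: [0.964, -0.267, 0.0, -0.0]
wrist_force: [2.8, -0.4, -2.8]
gripper_width: 0.0252
```

Run:
```python
from h import *
st()
```

```text
t 12.15 pos [ 0.5691 -0.2114  0.2992] yaw -0.54 z [ 9.e-04 -1.e-04 -1.e+00] F [ 2.76 -0.4  -2.81] Mo [-0.023 -0.92   0.008] w 0.0252 q [ 0.773  0.354 -0.559  1.676  0.201  1.168 -0.377]
```

Little vertical force at about 18 mm deep, so the key seems to have entered. I'll relieve the 2.8 N side load and continue.

Call:
play_rows(targets=[0.3,-0.2,1.5,0,0,0,0,0,2,0,0,0,0,0,2,0,0,0,0,0,0,0,0,0])

```text
time: 12.65
tool_pos: [0.5693, -0.2114, 0.2934]
tcp_rot: [0.964, -0.267, 0.0, -0.0]
wrist_force: [3.5, 0.0, -4.1]
gripper_width: 0.0253
```

Run:
```python
from h import *
st()
```

```text
t 12.65 pos [ 0.5693 -0.2114  0.2934] yaw -0.54 z [ 3.e-04 -0.e+00 -1.e+00] F [ 3.47  0.02 -4.11] Mo [-0.045 -1.033  0.006] w 0.0253 q [ 0.771  0.361 -0.558  1.681  0.205  1.159 -0.38 ]
```

Call:
play_rows(targets=[0.45,-0.25,2,0,0,0,0,0,3,0,0,0,0,0,2,0,0,0,0,0,0,0,0,0])

```text
time: 13.15
tool_pos: [0.5695, -0.2115, 0.2862]
tcp_rot: [0.964, -0.267, -0.0, 0.0]
wrist_force: [2.8, -0.3, -4.8]
gripper_width: 0.0251
```

Run:
```python
from h import *
st()
```

```text
t 13.15 pos [ 0.5695 -0.2115  0.2862] yaw -0.5401 z [-7.e-04  2.e-04 -1.e+00] F [ 2.78 -0.31 -4.79] Mo [-0.056 -0.795 -0.029] w 0.0251 q [ 0.769  0.368 -0.556  1.686  0.21   1.147 -0.384]
```

Call:
play_rows(targets=[0.4,-0.2,2,0,0,0,0,0,2,0,0,0,0,0,2,0,0,0,0,0,2,0,0,0,0,0,0,0,0,0])

```text
time: 13.78
tool_pos: [0.5699, -0.2115, 0.2788]
tcp_rot: [0.964, -0.267, -0.001, 0.0]
wrist_force: [-2.6, 0.4, 1.9]
gripper_width: 0.0251
```

Call:
play_rows(targets=[0,0,1.5,0,0,0,0,0,1.5,0,0,0,0,0,1.5,0,0,0,0,0,0,0,0,0])

```text
time: 14.28
tool_pos: [0.5699, -0.2115, 0.2743]
tcp_rot: [0.964, -0.267, -0.0, 0.0]
wrist_force: [-3.7, 0.5, 5.1]
gripper_width: 0.0249
```

Run:
```python
from h import *
st()
```

```text
t 14.28 pos [ 0.5699 -0.2115  0.2743] yaw -0.5401 z [-9.e-04 -1.e-04 -1.e+00] F [-3.73  0.5   5.06] Mo [0.245 1.137 0.032] w 0.0249 q [ 0.765  0.381 -0.552  1.696  0.218  1.127 -0.39 ]
```

Call:
play_rows(targets=[-0.25,0.15,1,0,0,0,0,0,1,0,0,0,0,0,0.7,0,0,0,0,0,0,0,0,0])

```text
time: 14.78
tool_pos: [0.5698, -0.2115, 0.2722]
tcp_rot: [0.964, -0.267, -0.0, 0.0]
wrist_force: [-4.9, 1.2, 7.9]
gripper_width: 0.0251
```

Call:
play_rows(targets=[0,0,0.7,0,0,0,0,0,0.7,0,0,0,0,0,0,0,0,0])

```text
time: 15.15
tool_pos: [0.5698, -0.2114, 0.2722]
tcp_rot: [0.964, -0.267, -0.0, 0.001]
wrist_force: [-8.6, 1.4, 15.4]
gripper_width: 0.0254
```

Run:
```python
from h import *
st()
```

```text
t 15.15 pos [ 0.5698 -0.2114  0.2722] yaw -0.5402 z [-4.e-04 -1.e-03 -1.e+00] F [-8.65  1.39 15.37] Mo [0.539 1.89  0.039] w 0.0254 q [ 0.764  0.383 -0.552  1.699  0.22   1.122 -0.392]
```

Call:
play_rows(targets=[-0.3,0.15,0.4,0,0,0,0,0,0.4,0,0,0,0,0,0,0,0,0,0,0,0,0,0,0])

```text
time: 15.65
tool_pos: [0.5697, -0.2113, 0.2721]
tcp_rot: [0.964, -0.267, 0.0, 0.001]
wrist_force: [-8.9, 1.4, 18.6]
gripper_width: 0.0251
```

Run:
```python
from h import *
st()
d=snap('side','s5.png')
s=manip.get_state()
im=cv2.imread('pics/s5.png');x0,y0=260,120
a=cv2.resize(im[y0:y0+80,x0:x0+100],None,fx=7,fy=7,interpolation=cv2.INTER_CUBIC)
cv2.imwrite('pics/s5c.png',a)
```

```text
t 15.65 pos [ 0.5697 -0.2113  0.2721] yaw -0.5401 z [ 3.0e-04 -1.3e-03 -1.0e+00] F [-8.86  1.45 18.58] Mo [ 0.634  2.1   -0.058] w 0.0251 q [ 0.764  0.382 -0.552  1.7    0.22   1.121 -0.392]
```

View pics/s5c.png

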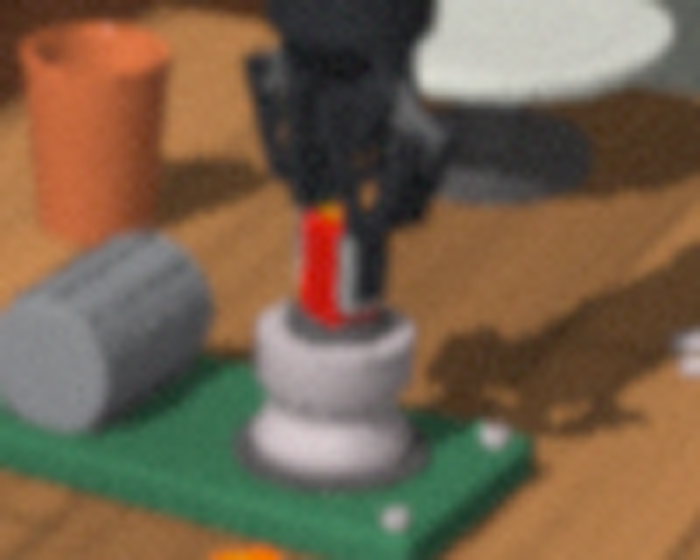

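The collar appears seated on the hub at crop pixel (340,325), and the TCP stopped at z = 0.2721, against 0.272 predicted for home. I'll relieve the side load and see whether it goes any deeper.

Call:
play_rows(targets=[-0.4,0.2,0,0,0,0,-0.3,0.2,0.2,0,0,0,0,0,0.2,0,0,0,0,0,0,0,0,0])

```text
time: 16.2
tool_pos: [0.5694, -0.2113, 0.2722]
tcp_rot: [0.964, -0.267, 0.001, 0.0]
wrist_force: [-7.0, 1.3, 17.0]
gripper_width: 0.025
```

Run:
```python
from h import *
st()
```

```text
t 16.2 pos [ 0.5694 -0.2113  0.2722] yaw -0.5401 z [ 0.002  -0.0015 -1.    ] F [-6.96  1.3  17.01] Mo [ 0.659  1.886 -0.002] w 0.025 q [ 0.765  0.381 -0.552  1.701  0.22   1.119 -0.391]
```

Call:
play_rows(targets=[-0.3,0.2,0.5,0,0,0,-0.2,0.1,0.5,0,0,0,0,0,0,0,0,0,0,0,0,0,0,0])

```text
time: 16.7
tool_pos: [0.5692, -0.2113, 0.2721]
tcp_rot: [0.964, -0.267, 0.002, 0.001]
wrist_force: [-7.1, 2.6, 22.7]
gripper_width: 0.025
```

Run:
```python
from h import *
st()
for c in ('side','top'):
    d=snap(c,c+'6.png')
    find(c,d,['spindle_grip','spare_grip','vase_mid','glaze_mid','tin_mid'])
st()
```

```text
t 16.7 pos [ 0.5692 -0.2113  0.2721] yaw -0.5401 z [ 0.0032 -0.002  -1.    ] F [-7.08  2.6  22.66] Mo [0.787 2.092 0.024] w 0.025 q [ 0.766  0.38  -0.552  1.702  0.22   1.117 -0.391]
side spindle_grip 0.79 px [296. 215.] w [0.4897 0.0517 0.0574]
side spindle_grip 0.58 px [304. 164.] w [ 0.5771 -0.1965  0.0943]
side spindle_grip 0.58 px [315. 239.] w [0.3837 0.168  0.0747]
side spare_grip 0.88 px [279. 253.] w [0.4319 0.2723 0.082 ]
side spare_grip 0.71 px [238. 238.] w [0.5454 0.2659 0.0856]
side spare_grip 0.71 px [214. 268.] w [0.5348 0.3912 0.081 ]
side vase_mid 0.85 px [246. 285.] w [0.3893 0.4955 0.1537]
side glaze_mid 0.85 px [226. 206.] w [0.6903 0.0926 0.0545]
side tin_mid 0.75 px [335. 232.] w [0.3862 0.0203 0.0148]
top spindle_grip 0.65 px [313. 226.] w [0.4948 0.0387 0.0496]
top spare_grip 0.92 px [229. 250.] w [0.432  0.255  0.0719]
top spare_grip 0.71 px [230. 206.] w [0.5454 0.2537 0.0687]
top spare_grip 0.7 px [184. 209.] w [0.5357 0.3683 0.0836]
top vase_mid 0.6 px [129. 276.] w [0.3686 0.4793 0.1539]
top glaze_mid 0.51 px [231. 206.] w [0.5458 0.251  0.0687]
top tin_mid 0.74 px [322. 267.] w [0.3876 0.0132 0.0077]
t 17.3 pos [ 0.5692 -0.2112  0.2721] yaw -0.5401 z [ 0.0032 -0.002  -1.    ] F [-8.49  2.72 22.22] Mo [0.81  2.076 0.053] w 0.0249 q [ 0.766  0.38  -0.553  1.702  0.22   1.117 -0.391]
```

View pics/side6.png

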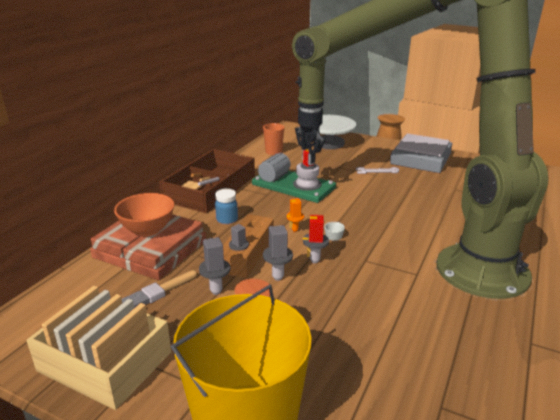

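Call:
play_rows(targets=[0.5,-0.3,0,0,0,0,0.3,-0.2,0,0,0,0,0,0,0,0,0,0,0,0,0,0,0,0])

```text
time: 17.8
tool_pos: [0.5696, -0.2112, 0.2721]
tcp_rot: [0.964, -0.267, 0.001, 0.001]
wrist_force: [-10.9, 2.7, 22.5]
gripper_width: 0.0252
```

Run:
```python
from h import *
s,_=st()
if abs(s['tool_pos'][2]-.2721)<.0006 and s['wrist_force'][2]>12: print(manip.hand_in())
```

```text
t 17.8 pos [ 0.5696 -0.2112  0.2721] yaw -0.5402 z [ 0.0012 -0.002  -1.    ] F [-10.86   2.67  22.53] Mo [0.831 2.491 0.056] w 0.0252 q [ 0.765  0.382 -0.552  1.701  0.221  1.12  -0.392]
the job is handed in; nothing more can be done
None
```

I took the small red spindle out of the block, turned it to the keyway angle seen in the top picture (about −0.54 rad), and pressed it down into the hub. The key slipped in without any searching. I handed in at 17.8 s, still gripping the head and pressing down with about 22 N.

**Depth:** the last readings put the tip about 44.9 mm deep, against 45 mm for fully home. The TCP stayed at z = 0.2721 while the force rose from 8 N to 22 N. That is a rigid stop, well above the spring's 11 N, so I take the collar to be on the hub.

**Pictures:** the side picture shows the collar on the hub. It is too coarse to rule out a gap of a fraction of a millimetre.

**Other objects:** the spare, vase, jar and tin were found where they stood before. The one disagreement was a "glaze jar" reported from the top camera at the spare's position. I took it as a false detection, because the arm was in that camera's view and the side camera found the jar in place.

**Side load:** a sideways force of about 11 N and a tilt of about 2 mrad remained at the end. Shifting sideways changed this force only a little.

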